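Rebuild the two-tier cake stand

TASK

Put the two-tier cake stand back together: lift the longer of the two spacer tubes out of the steel pan, set it down on the clear counter and take it again so that you can stand it upright, and slide it down the stand's rod; then slide the loose plate down on top of it, each part fully home on the one below. Guide both down in the gripper until you feel them stop, never letting them drop down the rod. Leave the shorter tube in the pan and the jam jar, tin and cup where they are.

Things in the scene. Friction and masses are not known exactly. Their poses are not given: they have to be found in the camera images.
- stand: Base of the cake stand, fixed. White round lower plate 200 mm across, rim 24 mm above the counter. From its middle rises an upright steel rod, 12 mm thick. Origin: on the rod's axis at counter height; z up along the rod. Assembled: long tube's centre 77 mm, upper plate's underside 132 mm and hub top 158 mm above the counter.
- boss_top (a point): Centre of the top face of the steel boss, 30 mm across, round the foot of the rod, 22 mm above the counter: the long tube's lower end stands on it.
- rod_top (a point): Rounded tip of the 12 mm rod, 170 mm above the counter.
- long_tube: The longer spacer tube: brushed aluminium, 110 mm long, octagonal outside (26 mm across flats), through bore 15 mm, about 0.13 kg; both ends alike, either may be up. Starts lying level in the pan; lying on a flat it does not roll away. Origin: its centre. x: along the tube.
- short_tube: The shorter spacer tube, of another stand: like the long one but 70 mm long, lying beside it in the pan (either side), axes 80 to 104 mm apart. Not to be used. Origin: its centre; x along the tube.
- pan: Steel food pan, fixed, 162 (x) by 265 (y) by 65 mm deep, walls and floor 3 mm, 10 mm rim flange. Origin: centre of underside; z up. Tubes lie along x, the long one's ends 13 to 33 mm from its walls: grip it from straight above, a slant has too little room. It comes out level; laid on the counter it can be retaken near one end, gripper slanted 45 degrees along it, to turn it upright.
- upper_plate: Loose white plate 160 mm across, right way up on the counter, about 0.32 kg. Middle 5 mm thick, 104 mm across; rim rises to 14 mm. Grip its steel hub: octagon 30 mm across flats (flats face its x, y and every 45 degrees), top 26 mm above the underside, through bore 15 mm. Origin: centre of the underside; z up.
- tea_tin: Bystander: plain steel tin, 60 mm across, 85 mm tall. Origin: centre of its underside.
- jam_jar: Bystander: amber jam jar, 64 mm across, 95 mm tall. Origin: centre of its underside.
- cup: Bystander: white cup, 76 mm across, 62 mm tall. Origin: centre of its underside.
Mind the look-alikes: they are no part of the job. What is shaped like the upper_plate but orange is not meant.

How it is judged:
By the outcome, as a careful person would: the job done as asked, in the order asked, and still so for the second after the job is handed in, with the robot touching nothing.
It also fails if it takes over 72 s, if anything falls off the work surface, if the arm or the gripper's body presses on something with over 40 N, if the wrist force passes 120 N, or if a joint passes its speed limit or range.

ROBOT

A 7-joint arm with a two-finger parallel gripper is mounted at the origin on the work surface. World frame = base frame: x ahead of the robot, y to its left, z up, the work surface at z = 0. Lengths are in m, angles in rad, forces in N, time in s.
With the tool pointing down it reaches from about 0.4 to 0.875 m from the base axis. Payload 19.3 kg.
Tool frame: the origin (TCP) lies on the centre line of the jaws, within the pads' length; the fingertips stand 14 mm ahead of it and the grasp point (between the pads) lies 5 mm behind it; z points along the fingers, y is the line along which they close (so a half turn about z gives the same grasp; the last joint's range is limited). The gripper opens to 85 mm and grips with 20 to 120 N. Pads are 22 mm wide; open, the fingers measure 114 mm over their backs; the gripper's body (76 mm by 85 mm) begins 54 mm behind the grasp point. The pads swing forward as they close: fully open they stand 13 mm farther back than shut.
Start: joints at [-1.171, 0.521, -0.036, 1.599, 0.021, 1.021, -0.113], TCP at [0.283, 0.557, 0.245] pointing down, gripper open.
Joint ranges: [-2.91, 2.91], [-0.3, 2.13], [-1.5, 1.42], [0.17, 2.43], [-1.26, 4.41], [0.16, 1.93], [-2.52, 2.52]. Speed limits (rad/s): [1.89, 1.89, 2.39, 2.39, 3.01, 3.01, 3.01].

INTERFACE

Orientations are given as [roll, pitch, yaw] about the fixed x, y, z axes, in that order (R = Rz(yaw) Ry(pitch) Rx(roll)).
In Python, from workcell import bot, grab_frame, regions_of gives the robot as it stands. The module is installed in compiled form; this text tells all that it offers.
- The arm moves only by the tool play_rows, never from a script. Its argument "plan" is a list of rows, each a list of 3 entries, a list of its own where there are three numbers: the shift along the tool's x, y, z in units of 2.5 cm (1.0 is 2.5 cm), then the turn, a rotation vector about the tool's x, y, z in units of 0.15 rad (1.0 is 0.15 rad), then the closure, from -1 (fully open) to 1 (shut). In form: [[[tx, ty, tz], [rx, ry, rz], jaw], ...]. A call has 1 to 20 rows; each row shifts and turns the commanded pose from where the row before left it, along the tool's axes as they then stand; what a row does not reach is not made up. A row lasts 1/8 s, in which the tool goes at most 62.5 mm and 10.7 degrees, less where a joint would pass 70% of its speed; a pose out of reach is approached as far as the arm can. A call with a number of a shift or a turn outside -1 to 1 is refused whole. A call with a gripper value outside its range is refused whole. The fingers move at their own pace and stop on an object; "newtons" is the grip in N (left out, the last holds). Time passes only in rows, so rows that do not move let the fingers close. It gives the time, the measured TCP pose, the force, the opening and the grip force at its end, in the units of the state.
- bot.observe(): the state, without advancing time (a new reading comes with each control period).
- grab_frame(name): name is "scene" or "top" or "wrist"; returns a dict with "pixels" (420x560x3 uint8, red, green, blue), "depth" (420x560 float32, m along the optical axis (not along the pixel's ray), 0 where there is no reading), "camera_matrix" (3x3 intrinsics, pixels), "R" (3x3) and "t" (3): a world point X has camera coordinates R X + t. Camera axes: x right, y down, z forward; pixel columns grow to the right and rows downward; lengths in m; the calibration is good to about 2 mm. A picture is of the moment at which its call begins.
- bot.job_done(): hands the job in; it is judged then, once.
Trained networks look in the newest picture that a camera, given by its name, has taken for a name from the list of things; names that differ only in an ending like _2 or _b are one class to them, and where a whole thing is asked for, a point or a joint stands for the part that bears it (a point fixed in the world has none). Each returns a list of dicts, best first, with "p" (0 to 1); they miss things now and then, are a little off and sometimes report something else, mostly with a low value. They report only what shows in the picture. A call takes as long as a camera call. They do not tell look-alikes from the thing itself.
- regions_of(thing, camera): "mask" (420x560 bool, what is visible of it) and "box" ([left, top, right, bottom] in pixels, round what is visible of it).
The state is a dict: "clock": time; "qpos": joint angles; "qd": joint speeds; "joint_efforts": joint torques, N m; "position": TCP position; "tool_rot": TCP orientation; "force": force on the tool from outside, world axes, zero at the start; "moment": the same for the moment, N m; "grip_width": finger opening in m; "finger_force": force on a finger pad.
Only numpy, scipy, OpenCV 4.12 (cv2) and the standard library are available. Lean on these libraries where they do the work, as an engineer would, in place of code of your own. Each camera call takes 0.05 s, during which the arm holds its last target. There are 200 camera calls.

## Working session

There is one attempt and no reset: what is moved stays moved. The work goes in short steps, Python scripts to look and compute and a tool call to move; the robot and the scene stay as the last step left them, time stands still between calls to the robot, and variables do not carry over. Pictures are saved under pics/ and viewed, at most 10 in all, crops included, and the job is handed in when it is done.

Besides the shell and the picture viewer there is one more tool, called as name(argument=value, ...), one argument or row to a line, values as JSON. play_rows: Moves the arm, as the interface text tells. Its arguments: {"type":"object","properties":{"plan":{"type":"array"},"newtons":{"type":"number"}},"required":["plan"]}

```bash
mkdir -p pics; cat > h.py <<'E'
import numpy as np, cv2
from workcell import bot, grab_frame, regions_of
def cloud(f):
    K=f["camera_matrix"];d=f["depth"];v,u=np.indices(d.shape)
    c=np.stack([(u-K[0,2])/K[0,0]*d,(v-K[1,2])/K[1,1]*d,d],-1)
    return (c-f["t"])@f["R"]
def save(f,n,box=None):
    p=f["pixels"][:,:,::-1]
    if box: p=p[box[1]:box[3],box[0]:box[2]]
    cv2.imwrite("pics/"+n,p)
E
python3 - <<'E'
from h import *
np.set_printoptions(precision=4,suppress=True)
s=bot.observe();print({k:s[k] for k in("clock","position","tool_rot","force","grip_width")})
ims=[]
for c in("top","scene"):
    f=grab_frame(c);save(f,c+"0.png");P=cloud(f)
    print(c,"cam pos",-f["R"].T@f["t"],f["camera_matrix"][0,0])
    for n in("stand","long_tube","short_tube","pan","upper_plate","tea_tin","jam_jar","cup"):
        for r in regions_of(n,c)[:3]:
            q=P[r["mask"]&(f["depth"]>0)]
            print(n,round(r["p"],2),r["box"],len(q),np.median(q,0),np.percentile(q,2,0),np.percentile(q,98,0))
E
```

```text
{'clock': 0.0, 'position': array([0.2828, 0.557 , 0.2447]), 'tool_rot': array([-3.1404,  0.0001,  2.6718]), 'force': array([ 0.2059,  0.1177, -0.305 ]), 'grip_width': 0.0855037194918113}
top cam pos [ 0.3754 -0.0675  1.5032] 503.498215378292
stand 0.93 [214.2, 178.4, 280.2, 240.5] 3430 [0.605  0.009  0.0185] [ 0.518  -0.0797  0.0097] [0.6952 0.0995 0.0297]
long_tube 0.6 [143.5, 237.1, 159.2, 269.2] 343 [0.4618 0.2831 0.0276] [0.4144 0.2627 0.0076] [0.514  0.3027 0.0353]
pan 0.58 [77.2, 214.5, 191.2, 303.0] 5806 [0.4446 0.3447 0.0063] [ 0.3388  0.1888 -0.0023] [0.5515 0.4707 0.0699]
upper_plate 0.75 [398.8, 263.6, 456.6, 320.9] 2387 [ 0.3679 -0.5246  0.0087] [ 0.2958 -0.5959 -0.0003] [ 0.4403 -0.451   0.0247]
upper_plate 0.58 [323.2, 231.3, 378.5, 286.4] 2256 [ 0.4622 -0.3026  0.0088] [ 0.3914 -0.3739 -0.0001] [ 0.5324 -0.2299  0.0252]
tea_tin 0.58 [165.6, 170.4, 192.9, 192.9] 398 [0.6708 0.1979 0.0838] [0.6493 0.1746 0.0188] [0.6992 0.2261 0.0914]
jam_jar 0.55 [304.7, 169.3, 327.9, 199.2] 474 [ 0.6612 -0.1944  0.0936] [ 0.6381 -0.2236  0.0045] [ 0.6954 -0.1671  0.1018]
cup 0.8 [236.4
[... 882 characters left out ...]
 0.62 [161.9, 257.8, 223.3, 302.4] 2061 [ 0.463  -0.3059  0.008 ] [ 0.3876 -0.3771  0.0002] [ 0.5357 -0.2294  0.0259]
upper_plate 0.36 [300.6, 177.9, 331.5, 191.1] 119 [0.472  0.2794 0.0263] [0.4203 0.2621 0.0201] [0.5171 0.2972 0.0313]
tea_tin 0.71 [348.8, 193.8, 369.5, 225.7] 555 [0.6877 0.183  0.0614] [0.6549 0.1711 0.0073] [0.7083 0.2238 0.0875]
jam_jar 0.72 [262.4, 261.5, 287.3, 303.9] 890 [ 0.6822 -0.216   0.0685] [ 0.6468 -0.231   0.0054] [ 0.7015 -0.1764  0.0972]
cup 0.67 [344.1, 244.4, 375.1, 277.3] 785 [0.798  0.0048 0.0399] [ 0.7637 -0.0291  0.0011] [0.8338 0.0435 0.0636]
cup 0.57 [301.5, 179.7, 330.9, 188.1] 134 [0.4721 0.2796 0.0262] [0.421  0.2622 0.0198] [0.5173 0.2988 0.0315]
```

View pics/top0.png

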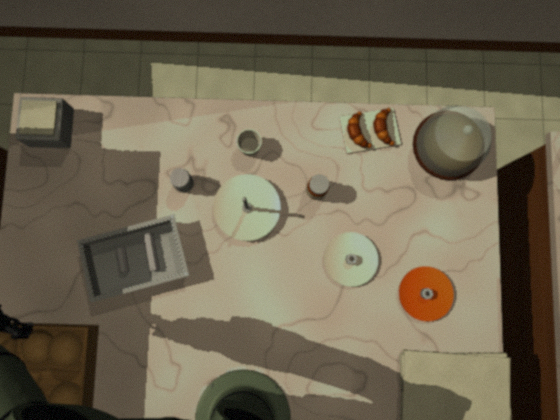

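View pics/scene0.png

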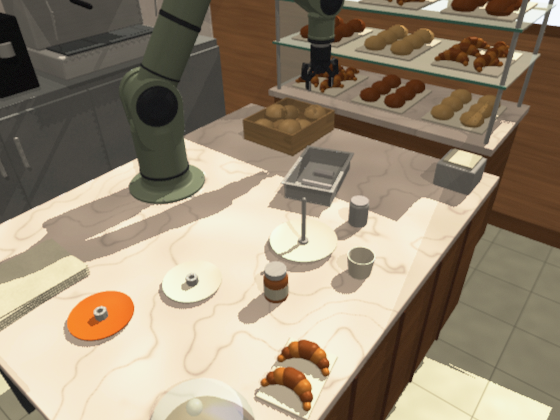

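The top view shows the pan at about (133,258), with the long tube at (152,253) and the short one at (122,260). The stand is at (248,207), the white plate at (351,259) and the orange look-alike at (427,293). The scene view agrees. Next I'll look at the pan from above with the wrist camera.

```bash
cat >> h.py <<'E'
from scipy.spatial.transform import Rotation as Ro
from scipy.linalg import logm, expm
def T(p,rpy):
    M=np.eye(4);M[:3,:3]=Ro.from_euler("xyz",rpy).as_matrix();M[:3,3]=p;return M
def cur():
    s=bot.observe();return T(s["position"],s["tool_rot"])
def tilt(p,az,b):
    "tool z = (sin b along az, -cos b); tool x in the plane of az, pointing back/inward-up"
    a=np.array([np.cos(az),np.sin(az),0]);z=np.sin(b)*a-np.cos(b)*np.array([0,0,1.])
    x=-(np.cos(b)*a+np.sin(b)*np.array([0,0,1.]));M=np.eye(4);M[:3,:3]=np.c_[x,np.cross(z,x),z];M[:3,3]=p;return M
def rows(A,B,n=None):
    "n equal rows from pose A to pose B"
    D=np.linalg.inv(A)@B;L=np.real(logm(D))
    for k in ([n] if n else range(1,60)):
        S=np.real(expm(L/k));t=S[:3,3]/.025;r=Ro.from_matrix(S[:3,:3]).as_rotvec()/.15
        if n or max(abs(t).max(),abs(r).max())<=.97: break
    print(k,"x",np.round(t,3).tolist(),np.round(r,3).tolist());return k
E
python3 - <<'E'
from h import *
rows(cur(),T([.455,.29,.27],[np.pi,0,-2.91]))
f=grab_frame("wrist");A=cur()
print("cam in tool",A[:3,:3].T@(-f["R"].T@f["t"]-A[:3,3]),"cam axes in tool\n",(f["R"]@A[:3,:3]).round(3),f["camera_matrix"])
E
```

```text
11 x [-0.78, -0.885, -0.09] [-0.0, 0.0, -0.425]
cam in tool [ 0.08070897 -0.00061077 -0.12888051] cam axes in tool
 [[ 0.     1.    -0.   ]
 [-0.949 -0.    -0.315]
 [-0.315  0.     0.949]] [[327.71702949   0.         283.1456433 ]
 [  0.         327.71702949 208.72859372]
 [  0.           0.           1.        ]]
```

play_rows(
  plan=[
    [[-0.78,-0.885,-0.09],[0,0,-0.425],-1],
    [[-0.78,-0.885,-0.09],[0,0,-0.425],-1],
    [[-0.78,-0.885,-0.09],[0,0,-0.425],-1],
    [[-0.78,-0.885,-0.09],[0,0,-0.425],-1],
    [[-0.78,-0.885,-0.09],[0,0,-0.425],-1],
    [[-0.78,-0.885,-0.09],[0,0,-0.425],-1],
    [[-0.78,-0.885,-0.09],[0,0,-0.425],-1],
    [[-0.78,-0.885,-0.09],[0,0,-0.425],-1],
    [[-0.78,-0.885,-0.09],[0,0,-0.425],-1],
    [[-0.78,-0.885,-0.09],[0,0,-0.425],-1],
    [[-0.78,-0.885,-0.09],[0,0,-0.425],-1],
    [[0,0,0],[0,0,0],-1],
    [[0,0,0],[0,0,0],-1],
  ],
)

```text
clock: 2.58
position: [0.4544, 0.2903, 0.27]
tool_rot: [3.141, -0.0, -2.911]
force: [0.3, -0.3, 0.1]
grip_width: 0.0853
finger_force: 0.0
```

```bash
python3 - <<'E'
from h import *
np.set_printoptions(precision=4,suppress=True)
s=bot.observe();print(s["clock"],s["position"],s["tool_rot"],s["qpos"])
f=grab_frame("wrist");save(f,"w1.png");P=cloud(f)
for n in("long_tube","short_tube","pan"):
    for r in regions_of(n,"wrist")[:2]:
        m=r["mask"]&(f["depth"]>0);q=P[m]
        print(n,round(r["p"],2),r["box"],len(q),np.median(q,0),np.percentile(q,[2,50,98,99.5],0)[:,2])
        if n!="pan":
            t=q[q[:,2]>np.percentile(q[:,2],60)-.004]
            (c,sz,ang)=cv2.minAreaRect((t[:,:2]*1000).astype(np.float32));print("  rect mm",c,sz,ang)
            u=np.linalg.svd(t[:,:2]-t[:,:2].mean(0),full_matrices=False)[2][0];print("  yaw",np.arctan2(u[1],u[0]),"topz",np.median(t[:,2]))
            pr=(t[:,:2])@np.c_[u,[-u[1],u[0]]];lo,hi=np.percentile(pr,[1,99],0);print("  ext",hi-lo,"centre",np.c_[u,[-u[1],u[0]]]@((lo+hi)/2))
E
```

```text
2.575 [0.4544 0.2903 0.27  ] [ 3.1413 -0.0003 -2.9107] [-0.5924  0.3596 -0.1121  1.7945  0.0467  0.9902  1.0787]
long_tube 0.92 [264.1, 132.4, 292.4, 228.2] 2092 [0.4619 0.2849 0.0278] [0.0075 0.0278 0.0306 0.0309]
  rect mm (465.3450927734375, 286.18316650390625) (110.1863021850586, 23.314821243286133) 14.017087936401367
  yaw 0.24577961774681248 topz 0.02853534162070594
  ext [0.1081 0.0205] centre [0.4653 0.2859]
short_tube 0.93 [338.1, 144.9, 365.0, 206.5] 1454 [0.4366 0.3674 0.0275] [0.0114 0.0275 0.0304 0.0308]
  rect mm (439.0284423828125, 369.5589294433594) (70.42369842529297, 22.937564849853516) 13.5389986038208
  yaw 0.23320557586272342 topz 0.028474769439340086
  ext [0.0691 0.0211] centre [0.439  0.3695]
pan 0.64 [172.7, 76.6, 467.0, 264.3] 43816 [0.441  0.3367 0.0044] [0.0017 0.0044 0.0662 0.0667]
```

View pics/w1.png

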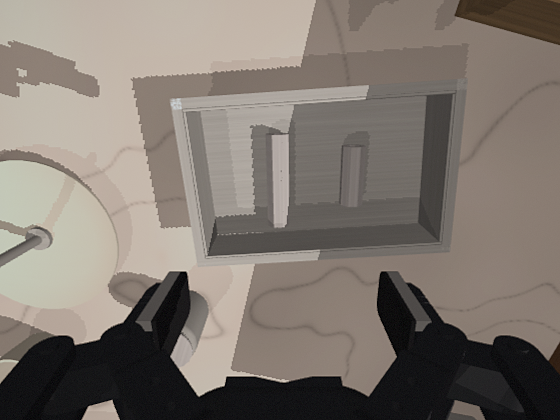

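The wrist view shows the long tube at (278,180), the short one at (350,175) and a clear pan floor. I'll descend on the long tube.

```bash
python3 - <<'E'
from h import *
B=T([.465,.2855,.06],[np.pi,0,-2.897])
rows(cur(),B);rows(B,T([.465,.2855,.022],[np.pi,0,-2.897]))
E
```

```text
9 x [-0.041, -0.033, 0.934] [0.0, -0.0, -0.009]
2 x [-0.0, 0.0, 0.76] [0.0, 0.0, 0.0]
```

play_rows(
  plan=[
    [[-0.041,-0.033,0.934],[0,0,-0.009],-0.5],
    [[-0.041,-0.033,0.934],[0,0,-0.009],-0.5],
    [[-0.041,-0.033,0.934],[0,0,-0.009],-0.5],
    [[-0.041,-0.033,0.934],[0,0,-0.009],-0.5],
    [[-0.041,-0.033,0.934],[0,0,-0.009],-0.5],
    [[-0.041,-0.033,0.934],[0,0,-0.009],-0.5],
    [[-0.041,-0.033,0.934],[0,0,-0.009],-0.5],
    [[-0.041,-0.033,0.934],[0,0,-0.009],-0.5],
    [[-0.041,-0.033,0.934],[0,0,-0.009],-0.5],
    [[0,0,0.5],[0,0,0],-0.5],
    [[0,0,0.5],[0,0,0],-0.5],
    [[0,0,0.52],[0,0,0],-0.5],
    [[0,0,0],[0,0,0],-0.5],
  ],
  newtons=60,
)

```text
clock: 4.4
position: [0.4652, 0.2847, 0.0212]
tool_rot: [-3.141, -0.001, -2.898]
force: [0.2, 0.5, 0.9]
grip_width: 0.0643
finger_force: 0.0
```

play_rows(
  plan=[
    [[0,0,0],[0,0,0],0],
    [[0,0,0],[0,0,0],1],
    [[0,0,0],[0,0,0],1],
    [[0,0,0],[0,0,0],1],
    [[0,0,0],[0,0,0],1],
    [[0,0,0],[0,0,0],1],
  ],
  newtons=60,
)

```text
clock: 5.15
position: [0.4658, 0.285, 0.0226]
tool_rot: [3.141, 0.001, -2.898]
force: [-1.3, -1.3, 7.6]
grip_width: 0.0244
finger_force: 58.9
```

```bash
python3 - <<'E'
from h import *
A=T([.465,.285,.022],[np.pi,0,-2.897]);A=cur()
U=A.copy();U[2,3]=.145;rows(A,U)
B=T([.444,-.072,.10],[np.pi,0,np.pi-.16]);rows(U,B,18)
C=B.copy();C[2,3]=.028;rows(B,C)
E
```

```text
6 x [-0.001, 0.0, -0.816] [-0.0, -0.0, -0.0]
18 x [0.091, -0.795, 0.1] [0.0, 0.0, 0.149]
3 x [-0.0, -0.0, 0.96] [0.0, -0.0, 0.0]
```

play_rows(
  plan=[
    [[0,0,-0.4],[0,0,0],1],
    [[0,0,-0.816],[0,0,0],1],
    [[0,0,-0.816],[0,0,0],1],
    [[0,0,-0.816],[0,0,0],1],
    [[0,0,-0.816],[0,0,0],1],
    [[0,0,-0.816],[0,0,0],1],
    [[0,0,-0.416],[0,0,0],1],
    [[0,0,0],[0,0,0],1],
  ],
)

```text
clock: 6.15
position: [0.4658, 0.2849, 0.1449]
tool_rot: [3.141, 0.001, -2.898]
force: [0.8, 0.2, -1.0]
grip_width: 0.0245
finger_force: 59.5
```

play_rows(
  plan=[
    [[0.091,-0.795,0.1],[0,0,0.149],1],
    [[0.091,-0.795,0.1],[0,0,0.149],1],
    [[0.091,-0.795,0.1],[0,0,0.149],1],
    [[0.091,-0.795,0.1],[0,0,0.149],1],
    [[0.091,-0.795,0.1],[0,0,0.149],1],
    [[0.091,-0.795,0.1],[0,0,0.149],1],
    [[0.091,-0.795,0.1],[0,0,0.149],1],
    [[0.091,-0.795,0.1],[0,0,0.149],1],
    [[0.091,-0.795,0.1],[0,0,0.149],1],
    [[0.091,-0.795,0.1],[0,0,0.149],1],
    [[0.091,-0.795,0.1],[0,0,0.149],1],
    [[0.091,-0.795,0.1],[0,0,0.149],1],
    [[0.091,-0.795,0.1],[0,0,0.149],1],
    [[0.091,-0.795,0.1],[0,0,0.149],1],
    [[0.091,-0.795,0.1],[0,0,0.149],1],
    [[0.091,-0.795,0.1],[0,0,0.149],1],
    [[0.091,-0.795,0.1],[0,0,0.149],1],
    [[0.091,-0.795,0.1],[0,0,0.149],1],
    [[0,0,0],[0,0,0],1],
  ],
)

```text
clock: 8.52
position: [0.4433, -0.0738, 0.0991]
tool_rot: [-3.141, -0.0, 2.98]
force: [0.6, -0.1, -0.9]
grip_width: 0.0241
finger_force: 59.5
```

```bash
python3 - <<'E'
from h import *
np.set_printoptions(precision=4,suppress=True)
s=bot.observe();print(s["clock"],s["position"],s["tool_rot"],s["qpos"],s["force"],s["grip_width"])
f=grab_frame("wrist");save(f,"w2.png");P=cloud(f)
A=cur()
for r in regions_of("long_tube","wrist")[:2]:
    q=P[r["mask"]&(f["depth"]>0)];q=(q-A[:3,3])@A[:3,:3];print(r["p"],r["box"],len(q),np.percentile(q,[2,50,98],0))
E
```

```text
8.525 [ 0.4433 -0.0738  0.0991] [-3.1412 -0.0005  2.9799] [ 0.0422  0.495  -0.0121  2.1669  0.0132  0.4802  1.4289] [ 0.6144 -0.1135 -0.8614] 0.024116332699000438
0.72 [250.3, 161.8, 315.5, 383.2] 12300 [[-0.0431 -0.0136 -0.0075]
 [ 0.0161 -0.0013 -0.0055]
 [ 0.0551  0.0106  0.0126]]
0.28 [309.2, 284.3, 548.0, 416.8] 9891 [[-0.1701  0.0233  0.0744]
 [-0.0886  0.1434  0.0791]
 [-0.0479  0.2028  0.0848]]
```

View pics/w2.png

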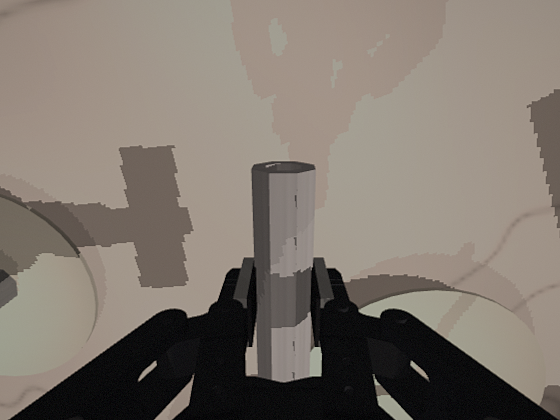

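The tube is held centred and level (end face at (283,165)), with clear counter below. Laying it down.

play_rows(
  plan=[
    [[0,0,0.9],[0,0,0],1],
    [[0,0,0.9],[0,0,0],1],
    [[0,0,0.9],[0,0,0],1],
    [[0,0,0.3],[0,0,0],1],
    [[0,0,0.1],[0,0,0],1],
    [[0,0,0],[0,0,0],1],
  ],
)

```text
clock: 9.38
position: [0.4443, -0.0721, 0.0223]
tool_rot: [3.141, 0.001, 2.983]
force: [-0.3, -0.3, -0.6]
grip_width: 0.0246
finger_force: 59.5
```

play_rows(
  plan=[
    [[0,0,0.05],[0,0,0],1],
    [[0,0,0.05],[0,0,0],1],
    [[0,0,0],[0,0,0],1],
  ],
)

```text
clock: 9.75
position: [0.4442, -0.0722, 0.0196]
tool_rot: [3.142, 0.001, 2.983]
force: [0.0, 0.7, 4.7]
grip_width: 0.0243
finger_force: 60.1
```

play_rows(
  plan=[
    [[0,0,0],[0,0,0],0.2],
    [[0,0,0],[0,0,0],-0.2],
    [[0,0,0],[0,0,0],-0.5],
    [[0,0,-0.5],[0,0,0],-0.5],
    [[0,0,-0.9],[0,0,0],-0.5],
    [[0,0,-0.9],[0,0,0],-0.5],
    [[0,0,-0.9],[0,0,0],-0.5],
    [[0,0,-0.9],[0,0,0],-0.5],
    [[0,0,-0.9],[0,0,0],-0.5],
    [[0,0,-0.9],[0,0,0],-0.5],
    [[0,0,-0.9],[0,0,0],-0.5],
    [[0,0,0],[0,0,0],-0.5],
  ],
)

```text
clock: 11.25
position: [0.4446, -0.0723, 0.1912]
tool_rot: [3.141, 0.003, 2.983]
force: [0.5, 0.1, -0.5]
grip_width: 0.064
finger_force: 0.0
```

```bash
python3 - <<'E'
from h import *
np.set_printoptions(precision=4,suppress=True)
s=bot.observe();print(s["clock"],s["position"],s["tool_rot"],s["qpos"])
f=grab_frame("wrist");P=cloud(f)
for r in regions_of("long_tube","wrist")[:1]:
    q=P[r["mask"]&(f["depth"]>0)];t=q[q[:,2]>np.percentile(q[:,2],60)-.004]
    u=np.linalg.svd(t[:,:2]-t[:,:2].mean(0),full_matrices=False)[2][0];W=np.c_[u,[-u[1],u[0]]]
    pr=t[:,:2]@W;lo,hi=np.percentile(pr,[1,99],0);print(r["p"],"yaw",np.arctan2(u[1],u[0]),"topz",np.median(t[:,2]),"ext",hi-lo,"centre",W@((lo+hi)/2))
for r in regions_of("stand","wrist")[:1]: print(r["box"])
E
```

```text
11.25 [ 0.4446 -0.0723  0.1912] [3.1413 0.0032 2.9827] [ 0.0381  0.3249 -0.0106  2.0995  0.0053  0.7139  1.4359]
0.88 yaw -0.15771382221577046 topz 0.025652741212116262 ext [0.108  0.0204] centre [ 0.4438 -0.0722]
[293.2, 238.5, 476.7, 419.0]
```

play_rows(
  plan=[
    [[0,0,0],[0,0.8,0],-0.5],
    [[0,0,0],[0,0.8,0],-0.5],
    [[0,0,0],[0,0.8,0],-0.5],
    [[0,0,0],[0,0,0],-0.5],
  ],
)

```text
clock: 11.9
position: [0.4442, -0.0722, 0.1877]
tool_rot: [-3.141, -0.363, 2.983]
force: [-1.0, -0.1, 0.3]
grip_width: 0.0638
finger_force: 0.0
```

```bash
python3 - <<'E'
from h import *
s=bot.observe();print(s["clock"],s["position"].tolist(),s["tool_rot"].tolist(),s["qpos"].tolist())
E
```

```text
11.9 [0.44417087082457224, -0.0721823193543649, 0.1877310743209497] [-3.141391226695496, -0.3626404819645124, 2.9827794736519464] [0.06177352965469616, 0.5183272023278125, -0.009375049247507067, 1.8432521852804846, -0.035979891941088575, 1.1410461923192297, 1.4857644199690228]
```

play_rows(
  plan=[
    [[0,0,0],[0.8,0,0],-0.5],
    [[0,0,0],[0.8,0,0],-0.5],
    [[0,0,0],[0.8,0,0],-0.5],
    [[0,0,0],[0,0,0],-0.5],
  ],
)

```text
clock: 12.4
position: [0.4436, -0.0704, 0.1887]
tool_rot: [-2.782, -0.36, 2.987]
force: [-0.2, -0.7, -0.2]
grip_width: 0.0638
finger_force: 0.0
```

```bash
cat > kin.py <<'E'
import numpy as np
from scipy.optimize import least_squares
from scipy.spatial.transform import Rotation as Ro
LO=np.array([-2.91,-.3,-1.5,.17,-1.26,.16,-2.52]);HI=np.array([2.91,2.13,1.42,2.43,4.41,1.93,2.52])
def fk(q,g,s):
    "s: signs for joints 1,3,5,7; g: h,L1,L2,L3,yaw0, offsets"
    h,L1,L2,L3,y0,a3,a4,a6=g
    R=Ro.from_euler("z",s[0]*q[0]);p=np.array([0,0,h])
    R=R*Ro.from_euler("y",q[1])*Ro.from_euler("z",s[1]*q[2]);p=p+R.apply([a3,0,L1])
    R=R*Ro.from_euler("y",q[3]);p=p+R.apply([a4,0,0])
    R=R*Ro.from_euler("z",s[2]*q[4]);p=p+R.apply([0,0,L2])
    R=R*Ro.from_euler("y",q[5])*Ro.from_euler("z",s[3]*q[6]+y0);p=p+R.apply([a6,0,L3]) if False else p+R.apply([0,0,L3])
    return p,R
E
python3 - <<'E'
from h import *; from kin import *; import itertools,json
s=bot.observe();print(s["clock"],s["position"].tolist(),s["tool_rot"].tolist(),s["qpos"].tolist())
E
```

```text
12.4 [0.443551701425288, -0.07041046686915227, 0.18870717814653074] [-2.7823425068772942, -0.3597589064800282, 2.987477172225406] [-0.19156192668082456, 0.547410702496228, 0.06374277944563456, 1.8540004289362848, 0.23135067799526784, 1.1910092291833267, 1.2175975347615509]
```

```bash
cat > kin.py <<'E'
import numpy as np, itertools
from scipy.optimize import least_squares
from scipy.spatial.transform import Rotation as Ro
LO=np.array([-2.91,-.3,-1.5,.17,-1.26,.16,-2.52]);HI=np.array([2.91,2.13,1.42,2.43,4.41,1.93,2.52])
def fk(q,g,s):
    h,L1,L2,L3,y0,o1,o3,o5,b1,b2,b3=g
    R=Ro.from_euler("z",s[0]*q[0]+o1)
    R=R*Ro.from_euler("y",q[1]);p=np.array([0,0,h])+R.apply([0,b1,0])
    R=R*Ro.from_euler("z",s[1]*q[2]+o3);p=p+R.apply([0,0,L1])
    R=R*Ro.from_euler("y",q[3]);p=p+R.apply([0,b2,0])
    R=R*Ro.from_euler("z",s[2]*q[4]+o5);p=p+R.apply([0,0,L2])
    R=R*Ro.from_euler("y",q[5]);p=p+R.apply([0,b3,0])
    R=R*Ro.from_euler("z",s[3]*q[6]+y0);return p+R.apply([0,0,L3]),R
D=[([-1.171,.521,-.036,1.599,.021,1.021,-.113],[.2828,.557,.2447],[-3.1404,.0001,2.6718]),
([-.5924,.3596,-.1121,1.7945,.0467,.9902,1.0787],[.4544,.2903,.27],[3.1413,-.0003,-2.9107]),
([.0422,.495,-.0121,2.1669,.0132,.4802,1.4289],[.4433,-.0738,.0991],[-3.1412,-.0005,2.9799]),
([.0381,.3249,-.0106,2.0995,.0053,.7139,1.4359],[.4446,-.0723,.1912],[3.1413,.0032,2.9827]),
([.06177,.5183,-.009375,1.84325,-.03598,1.14105,1.48576],[.44417,-.07218,.18773],[-3.14139,-.36264,2.98278]),
([-.19156,.54741,.06374,1.854,.23135,1.19101,1.2176],[.44355,-.07041,.18871],[-2.78234,-.35976,2.98748])]
def res(g,s):
    e=[]
    for q,p,r in D:
        P,R=fk(q,g,s);e+=list(P-p)+list(.3*(R.inv()*Ro.from_euler("xyz",r)).as_rotvec())
    return e+list(.002*np.array(g[5:8]))
def fit():
    best=None
    for s in itertools.product([1,-1],repeat=4):
        for y0 in(0,1.57,3.14,-1.57):
            o=least_squares(res,[.34,.537,.419,.34,y0,0,0,0,0,0,0],args=(s,))
            if best is None or o.cost<best[0]: best=(o.cost,o.x,s,abs(o.fun).max())
    return best
E
python3 - <<'E'
from kin import *
np.set_printoptions(precision=4,suppress=True)
b=fit();print(b)
np.save("g.npy",np.r_[b[1],b[2]])
E
```

```text
(np.float64(6.734962113033537e-07), array([ 0.3184,  0.5306,  0.4197,  0.3136,  1.5715,  0.0014, -0.0003,
        0.0004, -0.0187, -0.0402, -0.0009]), (-1, -1, -1, -1), np.float64(0.0006395642516451883))
```

```bash
cat >> kin.py <<'E'
G=np.load("g.npy") if __import__("os").path.exists("g.npy") else None
def ik(p,Rm,q0,reg=.003,mid=None):
    Rt=Ro.from_matrix(Rm);mid=q0 if mid is None else mid
    f=lambda q:np.r_[fk(q,G[:11],G[11:])[0]-p,.3*(fk(q,G[:11],G[11:])[1].inv()*Rt).as_rotvec(),reg*(q-mid)*.3]
    o=least_squares(f,np.clip(q0,LO+.03,HI-.03),bounds=(LO+.02,HI-.02));return o.x,np.abs(o.fun[:6]).max()
def pose(a,f,final,tl=np.pi/4):
    "tool axes for slant heading a; final = tube upright"
    A=np.array([np.cos(a),np.sin(a),0]);U=np.array([0,0,1.]);z=np.sin(tl)*A-np.cos(tl)*U
    x=f*(np.cos(tl)*A+np.sin(tl)*U)*(1 if final else -1);return np.c_[x,np.cross(z,x),z]
E
python3 - <<'E'
from kin import *
np.set_printoptions(precision=2,suppress=True,linewidth=150)
rng=np.random.default_rng(0)
def best(p,R):
    b=None
    for k in range(8):
        q0=rng.uniform(LO,HI)*.6+.2*(LO+HI); q0[2]*=.4
        q,e=ik(p,R,q0,.001,np.array([0,.6,0,1.7,.5,1,0]))
        if e<.003:
            m=np.min(np.minimum(q-LO,HI-q))
            if b is None or m>b[0]: b=(m,q)
    return b
print("regrasp")
for f in(1,-1):
    for a in(-.158,np.pi-.158):
        e=np.array([np.cos(a),np.sin(a)]);p=np.r_[np.array([.4438,-.0722])-.038*e,.022]
        print(f,round(a,2),best(p,pose(a,f,0)))
print("final")
for f in(1,-1):
    for a in np.arange(-np.pi,np.pi,np.pi/6):
        r=[best(np.array([.607,.009,z]),pose(a,f,1)) for z in(.115,.285)]
        if all(r): print(f,round(a,2),*r)
E
```

```text
regrasp
1 -0.16 None
1 2.98 (np.float64(0.5082096260168356), array([-0.08,  1.08,  0.28,  1.47, -0.25,  1.42, -1.43]))
-1 -0.16 None
-1 2.98 (np.float64(0.44824335508031954), array([ 0.36,  1.09, -0.49,  1.45,  0.27,  1.48,  1.21]))
final
1 -2.62 (np.float64(0.1146466573034921), array([-0.03,  1.08, -0.42,  1.11,  0.48,  1.82,  1.62])) (np.float64(0.02000000002056246), array([-0.5 ,  0.98,  0.66,  1.06, -0.11,  1.91,  2.2 ]))
1 -2.09 (np.float64(0.2994724636701669), array([-0.14,  0.98, -0.38,  1.34,  0.7 ,  1.63,  1.89])) (np.float64(0.07746068835067899), array([-0.14,  0.79, -0.4 ,  1.26,  0.66,  1.85,  2.03]))
1 -1.57 (np.float64(0.4538503278893238), array([-0.23,  0.86, -0.34,  1.65,  0.94,  1.35,  2.07])) (np.float64(0.23624642194914802), array([-0.2 ,  0.64, -0.39,  1.57,  0.86,  1.55,  2.28]))
1 -1.05 (np.float64(0.39139823135837837), array([-0.32,  0.73, -0.24,  1.97,  1.27,  1.01,  2.13])) (np.float64(0.03474093325901784), array([-0.22,  0.46, -0.37,  1.88,  1.07,  1.18,  2.49]))
1 -0.0 (np.float64(0.08559849618172954), array([-0.09,  0.62, -0.11,  2.34,  2.85,  0.62,  1.73]
[... 2455 characters left out ...]
8,  1.95,  0.94,  0.53,  2.07])) (np.float64(0.02002873919216741), array([ 1.15,  0.91, -1.48,  1.87,  0.43,  0.65,  2.32]))
-1 1.57 (np.float64(0.29400463960597945), array([ 0.17,  0.84,  0.12,  1.68, -0.97,  1.14, -2.22])) (np.float64(0.07235757430677969), array([ 0.11,  0.62,  0.21,  1.6 , -0.89,  1.36, -2.45]))
-1 2.09 (np.float64(0.4262738261133654), array([ 0.08,  0.97,  0.16,  1.38, -0.68,  1.46, -2.09])) (np.float64(0.23731820591318287), array([ 0.06,  0.78,  0.21,  1.3 , -0.68,  1.69, -2.23]))
-1 2.62 (np.float64(0.23021065672798757), array([-0.03,  1.07,  0.18,  1.14, -0.44,  1.7 , -1.86])) (np.float64(0.020021528311965575), array([ 0.1 ,  0.88, -0.11,  1.04, -0.29,  1.91, -2.09]))
```

```bash
python3 - <<'E'
from kin import *; from h import T,cur,rows,tilt
from scipy.linalg import logm,expm
np.set_printoptions(precision=2,suppress=True,linewidth=150)
from workcell import bot
q=np.array(bot.observe()["qpos"])
a=np.pi-.158;e=np.array([np.cos(a),np.sin(a),0])
def M(p,R):
    m=np.eye(4);m[:3,:3]=R;m[:3,3]=p;return m
def sim(A,B,q,n,tag):
    L=np.real(logm(np.linalg.inv(A)@B));worst=0;mv=0;mm=9
    for k in range(1,n+1):
        X=A@np.real(expm(L*k/n));q2,er=ik(X[:3,3],X[:3,:3],q,.01);mv=max(mv,abs(q2-q).max());q=q2;worst=max(worst,er);mm=min(mm,np.min(np.minimum(q-LO,HI-q)))
    print(tag,"err",round(worst,4),"maxstep",round(mv,3),"margin",round(mm,2),q);return q
# TCP at regrasp: pad centre near axis point 17mm from the end
tc=np.array([.4438,-.0722,0])-.04*e; 
for f in(-1,1):
  A=cur();P1=M(tc+[0,0,.10]-.05*e,pose(a,f,0));P2=M(tc+[0,0,.019],pose(a,f,0))
  q1=sim(A,P1,q,16,f"f{f} pre");q1=sim(P1,P2,q1,6,"grasp")
  P3=M([.48,-.08,.28],pose(a,f,0));q1=sim(P2,P3,q1,10,"lift")
  for c in(-2.1,-1.8,-1.5,-1.2) if f<0 else (2.1,1.8,1.5,1.2):
    P4=M([.5,-.03,.30],pose(c,f,1));n=24;q2=sim(P3,P4,q1,n,f" c{c}")
    P5=M([.607,.009,.30],pose(c,f,1));q2=sim(P4,P5,q2,6,"  over")
    P6=M([.607,.009,.117],pose(c,f,1));sim(P5,P6,q2,10,"  down")
E
```

```text
f-1 pre err 0.0 maxstep 0.036 margin 0.31 [ 0.09  1.   -0.02  1.3  -0.05  1.62  1.51]
grasp err 0.0 maxstep 0.035 margin 0.34 [ 0.09  1.05 -0.03  1.46 -0.04  1.41  1.51]
lift err 0.0 maxstep 0.046 margin 0.12 [ 0.09  0.71 -0.01  1.4  -0.05  1.81  1.5 ]
 c-2.1 err 0.0 maxstep 0.107 margin 0.16 [-0.71  0.65  0.57  1.63  0.25  1.48 -0.77]
  over err 0.0 maxstep 0.065 margin 0.29 [-0.63  0.83  0.54  1.28  0.2   1.64 -0.7 ]
  down err 0.0 maxstep 0.029 margin 0.32 [-0.61  1.03  0.48  1.37  0.14  1.38 -0.82]
 c-1.8 err 0.0 maxstep 0.11 margin 0.16 [-0.75  0.54  0.47  1.77  0.44  1.33 -0.73]
  over err 0.0 maxstep 0.059 margin 0.48 [-0.67  0.72  0.45  1.44  0.39  1.45 -0.63]
  down err 0.0 maxstep 0.029 margin 0.51 [-0.65  0.94  0.4   1.54  0.35  1.18 -0.78]
 c-1.5 err 0.0 maxstep 0.116 margin 0.17 [-0.76  0.43  0.36  1.92  0.63  1.2  -0.69]
  over err 0.0 maxstep 0.053 margin 0.55 [-0.69  0.6   0.34  1.62  0.58  1.27 -0.57]
  down err 0.0 maxstep 0.03 margin 0.69 [-0.67  0.86  0.32  1.71  0.59  0.99 -0.78]
 c-1.2 err 0.0 maxstep 0.128 margin 0.17 [-0.72  0.32  0.24  2.08  0.84  1.06 -0.66]
[... 732 characters left out ...]
 1.71 -0.76  1.52  0.94]
  over err 0.0 maxstep 0.046 margin 0.37 [ 0.05  0.68  0.28  1.45 -0.83  1.56  0.79]
  down err 0.0 maxstep 0.025 margin 0.37 [ 0.08  0.9   0.23  1.55 -0.89  1.33  1.  ]
 c1.5 err 0.0 maxstep 0.104 margin 0.09 [ 0.08  0.47  0.41  1.86 -0.91  1.37  0.84]
  over err 0.0 maxstep 0.041 margin 0.28 [ 0.01  0.6   0.37  1.64 -0.98  1.38  0.7 ]
  down err 0.0 maxstep 0.029 margin 0.15 [ 0.06  0.84  0.29  1.73 -1.11  1.18  0.98]
 c1.2 err 0.0 maxstep 0.114 margin 0.1 [ 0.    0.39  0.5   2.02 -1.07  1.21  0.75]
  over err 0.0 maxstep 0.037 margin 0.12 [-0.07  0.51  0.46  1.82 -1.14  1.19  0.61]
  down err 0.0 maxstep 0.07 margin 0.02 [ 0.22  0.75  0.06  1.9  -1.24  0.88  0.91]
```

```bash
python3 - <<'E'
from kin import *; from h import *
def M(p,R):
    m=np.eye(4);m[:3,:3]=R;m[:3,3]=p;return m
R=pose(np.pi-.158,-1,0);p=np.array([.4853,-.0788,.021])
P1=M(p-R[:,2]*.09,R);P2=M(p,R)
rows(cur(),P1);rows(P1,P2)
E
```

```text
7 x [-0.833, 0.04, 0.195] [-0.339, 0.402, -0.07]
4 x [-0.0, -0.0, 0.9] [-0.0, 0.0, -0.0]
```

play_rows(
  plan=[
    [[-0.833,0.04,0.195],[-0.339,0.402,-0.07],-0.4],
    [[-0.833,0.04,0.195],[-0.339,0.402,-0.07],-0.4],
    [[-0.833,0.04,0.195],[-0.339,0.402,-0.07],-0.4],
    [[-0.833,0.04,0.195],[-0.339,0.402,-0.07],-0.4],
    [[-0.833,0.04,0.195],[-0.339,0.402,-0.07],-0.4],
    [[-0.833,0.04,0.195],[-0.339,0.402,-0.07],-0.4],
    [[-0.833,0.04,0.195],[-0.339,0.402,-0.07],-0.4],
    [[0,0,0],[0,0,0],-0.4],
    [[0,0,0],[0,0,0],-0.4],
  ],
)

```text
clock: 13.52
position: [0.5483, -0.0915, 0.0857]
tool_rot: [3.141, -0.784, 2.979]
force: [-0.1, -0.0, 0.5]
grip_width: 0.0599
finger_force: 0.0
```

```bash
python3 - <<'E'
from kin import *; from h import *
np.set_printoptions(precision=3,suppress=True)
def M(p,R):
    m=np.eye(4);m[:3,:3]=R;m[:3,3]=p;return m
R=pose(np.pi-.158,-1,0);p=np.array([.4853,-.0788,.021])
rows(cur(),M(p-R[:,2]*.02,R));print(cur(),bot.observe()["qpos"])
f=grab_frame("wrist");P=cloud(f)
for r in regions_of("long_tube","wrist")[:1]:
    q=P[r["mask"]&(f["depth"]>0)];t=q[q[:,2]>.02]
    u=np.linalg.svd(t[:,:2]-t[:,:2].mean(0),full_matrices=False)[2][0];W=np.c_[u,[-u[1],u[0]]]
    pr=t[:,:2]@W;lo,hi=np.percentile(pr,[1,99],0);print(r["p"],r["box"],"yaw",np.arctan2(u[1],u[0]),"ext",hi-lo,"centre",W@((lo+hi)/2))
E
```

```text
3 x [-0.004, 0.033, 0.949] [0.008, 0.003, -0.008]
[[-0.699  0.162 -0.697  0.548]
 [ 0.115  0.987  0.115 -0.092]
 [ 0.706  0.    -0.708  0.086]
 [ 0.     0.     0.     1.   ]] [ 0.091  1.047 -0.004  1.243 -0.05   1.634  1.513]
0.77 [265.3, 111.3, 303.1, 249.4] yaw -0.15858331602253886 ext [0.108 0.023] centre [ 0.445 -0.073]
```

play_rows(
  plan=[
    [[0,0.033,0.949],[0.008,0.003,-0.008],-0.4],
    [[0,0.033,0.949],[0.008,0.003,-0.008],-0.4],
    [[0,0.033,0.949],[0.008,0.003,-0.008],-0.4],
    [[0,0,0.4],[0,0,0],-0.4],
    [[0,0,0.4],[0,0,0],-0.4],
    [[0,0,0],[0,0,0],-0.4],
    [[0,0,0],[0,0,0],-0.4],
  ],
)

```text
clock: 14.5
position: [0.4857, -0.0785, 0.0211]
tool_rot: [-3.141, -0.787, 2.984]
force: [0.1, -0.5, 0.5]
grip_width: 0.0599
finger_force: 0.0
```

play_rows(
  plan=[
    [[0,0,0],[0,0,0],0],
    [[0,0,0],[0,0,0],0.3],
    [[0,0,0],[0,0,0],1],
    [[0,0,0],[0,0,0],1],
    [[0,0,0],[0,0,0],1],
    [[0,0,0],[0,0,0],1],
  ],
  newtons=80,
)

```text
clock: 15.25
position: [0.4855, -0.0784, 0.0211]
tool_rot: [-3.141, -0.787, 2.984]
force: [2.4, -0.3, 5.7]
grip_width: 0.0238
finger_force: 79.0
```

```bash
python3 - <<'E'
from kin import *; from h import *
np.set_printoptions(precision=3,suppress=True)
def M(p,R):
    m=np.eye(4);m[:3,:3]=R;m[:3,3]=p;return m
A=cur();P3=A.copy();P3[:3,3]+=[.0,0,.12];rows(A,P3)
P4=M([.50,0,.32],pose(-1.57,-1,1));rows(P3,P4,19)
f=grab_frame("wrist");save(f,"w3.png")
E
```

```text
4 x [0.85, -0.001, -0.847] [0.0, -0.0, -0.0]
19 x [0.141, -0.018, -0.423] [-0.001, -0.449, 0.542]
```

View pics/w3.png

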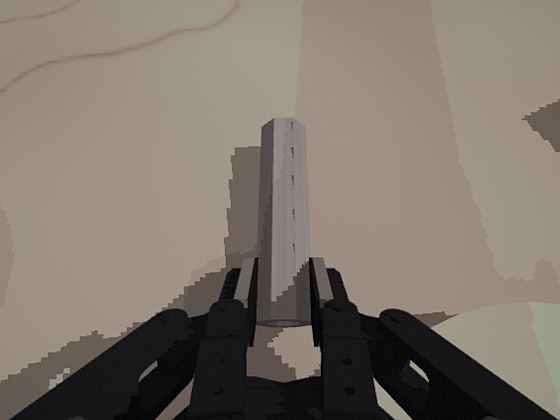

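The view shows the tube gripped near its outer end (end at (285,322)), straight between the pads. I'll lift it, then check the turn path.

play_rows(
  plan=[
    [[0.4,0,-0.4],[0,0,0],1],
    [[0.85,0,-0.85],[0,0,0],1],
    [[0.85,0,-0.85],[0,0,0],1],
    [[0.85,0,-0.85],[0,0,0],1],
    [[0.45,0,-0.45],[0,0,0],1],
    [[0,0,0],[0,0,0],1],
  ],
)

```text
clock: 16.05
position: [0.4857, -0.0784, 0.1417]
tool_rot: [-3.141, -0.786, 2.984]
force: [-0.3, 0.1, -1.6]
grip_width: 0.0234
finger_force: 78.6
```

```bash
python3 - <<'E'
from kin import *; from h import *
np.set_printoptions(precision=3,suppress=True)
def M(p,R):
    m=np.eye(4);m[:3,:3]=R;m[:3,3]=p;return m
A=cur();P4=M([.50,0,.32],pose(-1.57,-1,1));n=rows(A,P4,19);q=np.array(bot.observe()["qpos"]);print(bot.observe()["grip_width"])
L=np.real(logm(np.linalg.inv(A)@P4));mn=9;st=0;er=0
tip=[];
for k in range(1,n+1):
    X=A@np.real(expm(L*k/n));q2,e=ik(X[:3,3],X[:3,:3],q,.01);st=max(st,(abs(q2-q)/[1.89,1.89,2.39,2.39,3.01,3.01,3.01]).max()*8);q=q2;er=max(er,e);mn=min(mn,np.min(np.minimum(q-LO,HI-q)))
    t=X[:3,3]+X[:3,:3]@np.array([-.057+.0*0+ .0,0,.057])*1.4
    t=X[:3,3]+X[:3,:3]@(np.array([1,0,1])*.707*.097)
    tip.append(np.r_[X[:3,3],t])
print(er,st,mn);print(np.array(tip)[::3])
E
```

```text
19 x [0.141, -0.018, -0.422] [-0.0, -0.449, 0.542]
0.023373565626117147
7.77938598668307e-06 0.38586397893732455 0.39290663445482954
[[ 0.491 -0.08   0.152  0.396 -0.059  0.145]
 [ 0.501 -0.081  0.183  0.414 -0.048  0.155]
 [ 0.507 -0.076  0.216  0.433 -0.037  0.167]
 [ 0.508 -0.066  0.248  0.451 -0.028  0.179]
 [ 0.506 -0.05   0.276  0.468 -0.019  0.193]
 [ 0.503 -0.027  0.301  0.485 -0.009  0.207]
 [ 0.5    0.     0.32   0.5    0.     0.223]]
```

Feasible, with good margins.

play_rows(
  plan=[
    [[0.141,-0.018,-0.422],[0,-0.449,0.542],1],
    [[0.141,-0.018,-0.422],[0,-0.449,0.542],1],
    [[0.141,-0.018,-0.422],[0,-0.449,0.542],1],
    [[0.141,-0.018,-0.422],[0,-0.449,0.542],1],
    [[0.141,-0.018,-0.422],[0,-0.449,0.542],1],
    [[0.141,-0.018,-0.422],[0,-0.449,0.542],1],
    [[0.141,-0.018,-0.422],[0,-0.449,0.542],1],
    [[0.141,-0.018,-0.422],[0,-0.449,0.542],1],
    [[0.141,-0.018,-0.422],[0,-0.449,0.542],1],
    [[0.141,-0.018,-0.422],[0,-0.449,0.542],1],
    [[0.141,-0.018,-0.422],[0,-0.449,0.542],1],
    [[0.141,-0.018,-0.422],[0,-0.449,0.542],1],
    [[0.141,-0.018,-0.422],[0,-0.449,0.542],1],
    [[0.141,-0.018,-0.422],[0,-0.449,0.542],1],
    [[0.141,-0.018,-0.422],[0,-0.449,0.542],1],
    [[0.141,-0.018,-0.422],[0,-0.449,0.542],1],
    [[0.141,-0.018,-0.422],[0,-0.449,0.542],1],
    [[0.141,-0.018,-0.422],[0,-0.449,0.542],1],
    [[0.141,-0.018,-0.422],[0,-0.449,0.542],1],
    [[0,0,0],[0,0,0],1],
  ],
)

```text
clock: 18.55
position: [0.5, 0.0015, 0.318]
tool_rot: [-3.135, 0.787, 1.579]
force: [-0.5, 0.8, -1.6]
grip_width: 0.024
finger_force: 78.7
```

```bash
cat > look.py <<'E'
from h import *
import sys
np.set_printoptions(precision=4,suppress=True)
def line(q,tag):
    "axis of a vertical-ish cloud: mid xy per 15 mm slice"
    for z in np.arange(.02,.4,.015):
        s=q[abs(q[:,2]-z)<.0075]
        if len(s)>15: print(tag,round(z,3),len(s),np.median(s[:,:2],0),np.percentile(s[:,:2],[3,97],0).ravel())
def info(c,things=("long_tube","stand"),name=None):
    f=grab_frame(c);P=cloud(f);C=-f["R"].T@f["t"]
    if name: save(f,name)
    print(c,"cam",C)
    for n in things:
        for r in regions_of(n,c)[:1]:
            m=r["mask"]&(f["depth"]>0);q=P[m]
            print(n,round(r["p"],2),r["box"],len(q))
            if n=="stand": 
                m=np.zeros_like(m);l,t,a,b=[int(v) for v in r["box"]];m[max(t-60,0):b+10,max(l-10,0):a+10]=1;q=P[m&(f["depth"]>0)]
                k=(np.hypot(q[:,0]-.607,q[:,1]-.009)<.025)&(q[:,2]>.04)&(q[:,2]<.18);q=q[k]
            line(q,n)
    return f
E
python3 - <<'E'
from look import *
print(bot.observe()["clock"],cur())
info("wrist",name="w4.png");info("scene",name="s4.png");info("top")
E
```

```text
18.55 [[-0.0057  1.     -0.0004  0.5   ]
 [ 0.7059  0.0037 -0.7083  0.0015]
 [-0.7083 -0.0043 -0.7059  0.318 ]
 [ 0.      0.      0.      1.    ]]
wrist cam [0.4994 0.1491 0.3518]
long_tube 0.66 [258.0, 116.4, 312.7, 328.1] 10374
long_tube 0.095 22 [ 0.4838 -2.0165] [ 0.3968 -2.0233  0.5688 -2.0073]
long_tube 0.215 44 [0.5022 0.0051] [ 0.49   -0.0012  0.5109  0.0062]
long_tube 0.23 933 [0.4994 0.0048] [ 0.4874 -0.0016  0.5116  0.0065]
long_tube 0.245 1024 [0.4994 0.0048] [ 0.4875 -0.0014  0.5117  0.0066]
long_tube 0.26 1160 [0.4995 0.0049] [ 0.4876 -0.0014  0.5115  0.0066]
long_tube 0.275 1299 [0.5   0.005] [ 0.4879 -0.0013  0.5119  0.0067]
long_tube 0.29 1499 [0.4996 0.0048] [ 0.4876 -0.0015  0.512   0.0069]
long_tube 0.305 1618 [0.4997 0.0051] [ 0.4884 -0.0007  0.5113  0.0069]
long_tube 0.32 1831 [0.4997 0.0052] [ 0.4883 -0.0002  0.511   0.007 ]
long_tube 0.335 921 [0.4998 0.0025] [ 0.4885 -0.0164  0.511   0.0069]
stand 0.81 [313.0, 0.0, 476.5, 53.4] 5332
stand 0.125 164 [0.6019 0.013 ] [0.6005 0.0072 0.6096 0.0157]
stand 0.14 320 [0.6032 0.0144] [0.6005 0.0082 0.6098 0.0159]
stand
[... 732 characters left out ...]
[ 0.489  -0.0248  0.5141 -0.0006]
stand 0.56 [271.8, 199.7, 337.5, 260.8] 2371
stand 0.065 18 [0.6085 0.0052] [0.6017 0.0017 0.6125 0.0129]
stand 0.08 19 [0.6081 0.0049] [0.6023 0.0016 0.613  0.0128]
stand 0.095 19 [0.6094 0.0052] [0.6026 0.0006 0.6133 0.0118]
stand 0.11 22 [0.6092 0.0051] [0.6018 0.0021 0.6136 0.0112]
stand 0.125 22 [0.6093 0.0052] [0.6022 0.0013 0.6139 0.0123]
stand 0.14 16 [0.6101 0.0055] [0.6032 0.0011 0.6139 0.0093]
stand 0.155 21 [0.6093 0.0052] [0.6057 0.0012 0.614  0.0113]
top cam [ 0.3754 -0.0675  1.5032]
long_tube 0.44 [242.1, 226.2, 254.1, 238.7] 112
long_tube 0.335 69 [ 0.5008 -0.0112] [ 0.489  -0.0211  0.5126  0.0021]
stand 0.82 [215.5, 178.5, 280.2, 238.8] 2646
```

View pics/w4.png

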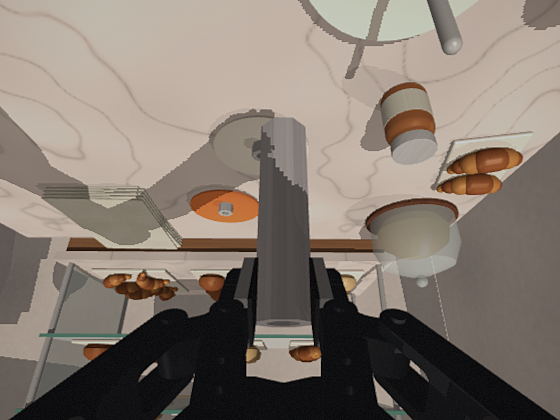

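Wrist view: the tube is upright (bottom end at (283,120), held end at (285,320)), and the rod tip is at (452,45). I'll move over the rod for a close relative measurement.

```bash
python3 - <<'E'
from kin import *; from h import *
m=np.eye(4);m[:3,:3]=pose(-np.pi/2,-1,1);m[:3,3]=[.6065,.0185,.295]
rows(cur(),m,6)
E
```

```text
6 x [0.203, 0.71, 0.025] [-0.002, -0.0, 0.002]
```

play_rows(
  plan=[
    [[0.203,0.71,0.025],[-0.002,0,0.002],1],
    [[0.203,0.71,0.025],[-0.002,0,0.002],1],
    [[0.203,0.71,0.025],[-0.002,0,0.002],1],
    [[0.203,0.71,0.025],[-0.002,0,0.002],1],
    [[0.203,0.71,0.025],[-0.002,0,0.002],1],
    [[0.203,0.71,0.025],[-0.002,0,0.002],1],
    [[0,0,0],[0,0,0],1],
    [[0,0,0],[0,0,0],1],
  ],
)

```text
clock: 20.0
position: [0.6061, 0.0187, 0.2949]
tool_rot: [3.142, 0.786, 1.571]
force: [-0.2, -0.9, -0.1]
grip_width: 0.0242
finger_force: 78.8
```

```bash
python3 - <<'E'
from look import *
print(bot.observe()["clock"],cur())
f=info("wrist",name="w5.png");g=info("scene")
p=cv2.resize(g["pixels"][100:280,220:380,::-1],None,fx=3,fy=3,interpolation=cv2.INTER_CUBIC);q=f["pixels"][:,150:430,::-1]
cv2.imwrite("pics/both5.png",np.hstack([cv2.resize(p,(480,540)),cv2.resize(q,(300,540))]))
E
```

```text
20.0 [[-0.0001  1.      0.0001  0.6061]
 [ 0.7069  0.0002 -0.7073  0.0187]
 [-0.7073  0.     -0.7069  0.2949]
 [ 0.      0.      0.      1.    ]]
wrist cam [0.6058 0.1662 0.329 ]
long_tube 0.93 [256.0, 117.5, 311.4, 328.8] 10311
long_tube 0.2 550 [0.6058 0.0221] [0.5941 0.0158 0.618  0.0237]
long_tube 0.215 941 [0.6058 0.0222] [0.5941 0.0162 0.6178 0.0238]
long_tube 0.23 1101 [0.6058 0.0221] [0.5938 0.0158 0.618  0.0238]
long_tube 0.245 1250 [0.6063 0.022 ] [0.5938 0.0157 0.6182 0.024 ]
long_tube 0.26 1398 [0.6058 0.0222] [0.594  0.0157 0.6181 0.024 ]
long_tube 0.275 1567 [0.6058 0.0222] [0.5941 0.016  0.6179 0.0241]
long_tube 0.29 1689 [0.6058 0.0224] [0.5949 0.0169 0.6171 0.024 ]
long_tube 0.305 1762 [0.6062 0.0216] [0.5949 0.0024 0.6172 0.0242]
stand 0.92 [181.4, 2.1, 390.7, 101.8] 10818
stand 0.08 164 [0.6066 0.0146] [0.6013 0.0107 0.6127 0.0159]
stand 0.095 204 [0.6066 0.0148] [0.6014 0.0113 0.6125 0.016 ]
stand 0.11 221 [0.6066 0.0147] [0.6015 0.0116 0.6123 0.0161]
stand 0.125 239 [0.6065 0.0148] [0.601  0.0112 0.6121 0.0162]
stand 0.14 264 [0.6065 0.0148] [0.6011 0.0105 0.6126
[... 599 characters left out ...]
 0.599  -0.0051  0.62    0.0109]
long_tube 0.29 47 [ 0.6111 -0.0002] [ 0.5981 -0.0048  0.6216  0.0064]
long_tube 0.305 75 [0.6084 0.0049] [ 0.5952 -0.0045  0.6195  0.0186]
stand 0.87 [269.4, 199.7, 336.1, 261.8] 2447
stand 0.05 16 [0.609  0.0049] [0.6032 0.0014 0.613  0.009 ]
stand 0.065 16 [0.61   0.0036] [0.6022 0.001  0.6132 0.0111]
stand 0.08 22 [0.6092 0.0055] [0.6019 0.0023 0.6124 0.0131]
stand 0.095 21 [0.6095 0.0054] [0.6016 0.0017 0.6128 0.0134]
stand 0.11 20 [0.6093 0.0049] [0.6021 0.0003 0.6127 0.0124]
stand 0.125 20 [0.6087 0.0048] [0.6006 0.0017 0.6136 0.0108]
stand 0.14 19 [0.6091 0.0049] [0.6036 0.0027 0.6146 0.0106]
stand 0.155 19 [0.6101 0.0057] [0.6044 0.002  0.6137 0.0089]
```

View pics/both5.png

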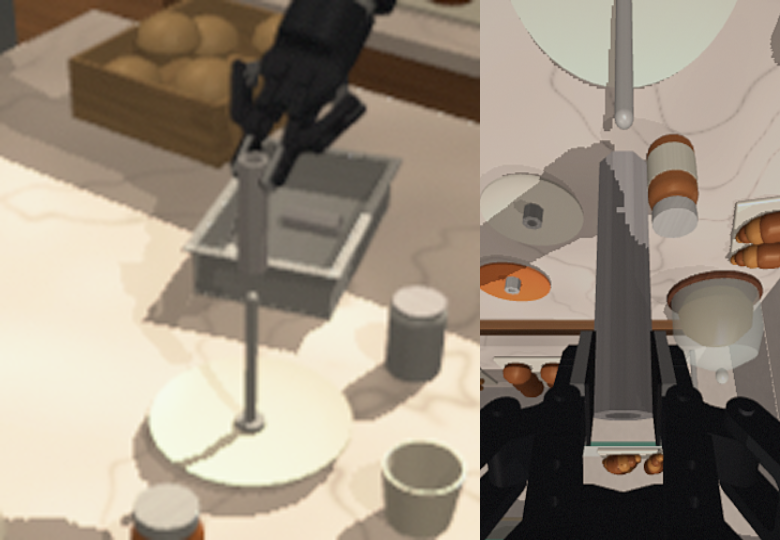

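Left (scene): the tube hangs over the rod, with the rod tip at (250,297). Right (wrist): the rod tip is at (623,118), just beyond the tube end at (627,155). I'll apply a small correction and start down.

play_rows(
  plan=[
    [[-0.02,0.032,0.02],[0,0,0],1],
    [[0.212,0,0.212],[0,0,0],1],
    [[0.212,0,0.212],[0,0,0],1],
    [[0.212,0,0.212],[0,0,0],1],
    [[0.212,0,0.212],[0,0,0],1],
    [[0.212,0,0.212],[0,0,0],1],
    [[0.212,0,0.212],[0,0,0],1],
    [[0,0,0],[0,0,0],1],
  ],
)

```text
clock: 21.3
position: [0.6072, 0.0183, 0.2494]
tool_rot: [-3.141, 0.786, 1.572]
force: [0.1, 0.1, -1.0]
grip_width: 0.0235
finger_force: 78.8
```

play_rows(
  plan=[
    [[0.3,0,0.3],[0,0,0],1],
    [[0.35,0,0.35],[0,0,0],1],
    [[0.35,0,0.35],[0,0,0],1],
    [[0.35,0,0.35],[0,0,0],1],
    [[0,0,0],[0,0,0],1],
  ],
)

```text
clock: 21.92
position: [0.607, 0.0182, 0.2012]
tool_rot: [-3.14, 0.786, 1.572]
force: [0.8, -0.5, -1.8]
grip_width: 0.0237
finger_force: 78.8
```

play_rows(
  plan=[
    [[0.4,0,0.4],[0,0,0],1],
    [[0.4,0,0.4],[0,0,0],1],
    [[0.4,0,0.4],[0,0,0],1],
    [[0.4,0,0.4],[0,0,0],1],
    [[0.2,0,0.2],[0,0,0],1],
    [[0,0,0],[0,0,0],1],
  ],
)

```text
clock: 22.68
position: [0.6073, 0.0181, 0.1381]
tool_rot: [-3.141, 0.786, 1.571]
force: [-0.2, 0.7, -1.4]
grip_width: 0.024
finger_force: 78.8
```

play_rows(
  plan=[
    [[0.17,0,0.17],[0,0,0],1],
    [[0.17,0,0.17],[0,0,0],1],
    [[0.06,0,0.06],[0,0,0],1],
    [[0,0,0],[0,0,0],1],
  ],
)

```text
clock: 23.18
position: [0.6074, 0.0182, 0.1243]
tool_rot: [3.141, 0.786, 1.571]
force: [0.3, 0.1, -1.7]
grip_width: 0.0236
finger_force: 78.8
```

play_rows(
  plan=[
    [[0.04,0,0.04],[0,0,0],1],
    [[0.04,0,0.04],[0,0,0],1],
    [[0,0,0],[0,0,0],1],
  ],
)

```text
clock: 23.55
position: [0.6074, 0.0183, 0.1215]
tool_rot: [3.141, 0.786, 1.571]
force: [0.4, -0.2, -1.4]
grip_width: 0.0235
finger_force: 78.8
```

play_rows(
  plan=[
    [[0.04,0,0.04],[0,0,0],1],
    [[0.04,0,0.04],[0,0,0],1],
    [[0,0,0],[0,0,0],1],
  ],
)

```text
clock: 23.92
position: [0.6074, 0.0182, 0.1187]
tool_rot: [3.141, 0.786, 1.571]
force: [1.2, -0.0, -1.4]
grip_width: 0.0241
finger_force: 78.9
```

play_rows(
  plan=[
    [[0.03,0,0.03],[0,0,0],1],
    [[0.03,0,0.03],[0,0,0],1],
    [[0,0,0],[0,0,0],1],
  ],
)

```text
clock: 24.3
position: [0.6077, 0.0176, 0.1184]
tool_rot: [3.14, 0.788, 1.569]
force: [-4.0, 3.1, 21.4]
grip_width: 0.0237
finger_force: 80.9
```

Contact at 21 N with the tube home. I'll release and retreat, then plan the plate.

play_rows(
  plan=[
    [[-0.02,0,-0.02],[0,0,0],1],
    [[0,0,0],[0,0,0],0.2],
    [[0,0,0],[0,0,0],-0.2],
    [[0,0,0],[0,0,0],-0.4],
    [[0,0,-0.3],[0,0,0],-0.4],
    [[0,0,-0.8],[0,0,0],-0.4],
    [[0,0,-0.95],[0,0,0],-0.4],
    [[0,0,-0.95],[0,0,0],-0.4],
    [[0,0,-0.95],[0,0,0],-0.4],
    [[0,0,-0.95],[0,0,0],-0.4],
    [[0,0,-0.95],[0,0,0],-0.4],
    [[0,0,0],[0,0,0],-0.4],
  ],
)

```text
clock: 25.8
position: [0.6077, 0.1233, 0.2215]
tool_rot: [3.139, 0.784, 1.571]
force: [-0.3, 0.4, -0.7]
grip_width: 0.0602
finger_force: 0.0
```

```bash
python3 - <<'E'
from kin import *; from look import *
info("scene",("long_tube",))
A=cur();q0=np.array(bot.observe()["qpos"]);print(bot.observe()["clock"],A[:3,3],q0)
m=pose(-np.pi/2,-1,1)
for yaw in np.arange(0,2*np.pi,np.pi/4):
    B=T([.50,-.27,.24],[np.pi,0,yaw]);L=np.real(logm(np.linalg.inv(A)@B))
    if abs(Ro.from_matrix(L[:3,:3]+np.eye(3)).magnitude())>9: continue
    q=q0;er=0;mn=9;zz=9;st=0
    for k in range(1,21):
        X=A@np.real(expm(L*k/20));q2,e=ik(X[:3,3],X[:3,:3],q,.01);st=max(st,abs(q2-q).max());q=q2;er=max(er,e);mn=min(mn,np.min(np.minimum(q-LO,HI-q)));zz=min(zz,X[2,3])
    print(round(yaw,2),er,st,mn,zz,q)
E
```

```text
scene cam [ 1.2049 -0.8295  0.8615]
long_tube 0.68 [299.9, 204.8, 306.7, 244.6] 299
long_tube 0.035 37 [ 0.6142 -0.001 ] [ 0.6019 -0.0052  0.6219  0.0134]
long_tube 0.05 37 [ 0.616  -0.0018] [ 0.6027 -0.0058  0.6208  0.0121]
long_tube 0.065 33 [ 0.6146 -0.0017] [ 0.6004 -0.0052  0.6222  0.0094]
long_tube 0.08 39 [ 0.6157 -0.0022] [ 0.6007 -0.0067  0.622   0.0088]
long_tube 0.095 41 [ 0.6166 -0.0009] [ 0.602  -0.0058  0.6218  0.0135]
long_tube 0.11 42 [ 0.613  -0.0004] [ 0.6008 -0.007   0.6215  0.0115]
long_tube 0.125 52 [0.6143 0.0006] [ 0.5996 -0.0056  0.6214  0.0131]
25.9 [0.6071 0.1213 0.2205] [-0.867   0.8158  0.4576  1.4985  0.3682  1.299  -0.6501]
0.0 3.4218138467447224e-06 0.04827179981498858 0.6210395084242393 0.22775930263573452 [-0.0415  0.5123  0.6214  1.7774 -0.3541  0.9658 -0.8473]
0.79 4.350305666824779e-06 0.06364229968219315 0.6482881057468455 0.22901028299692103 [ 0.0761  0.4746  0.4425  1.7726 -0.243   0.9486 -0.1671]
1.57 6.6489378633108795e-06 0.08528928660132512 0.6019649185153371 0.22870604694030452 [ 0.1787  0.4542  0.2947  1.7681 -0.1579  0.9424  0.5381]
2.36 1.0119824386081727e-05 0.1409456637368217 0.4579705601019448 0.22699964749104787 [ 0.2575  0.4444  0.1841  1.7645 -0.0973  0.9415  1.2666]
3.14 1.7177827873433e-05 0.2183330518847192 0.2971562002300763 0.223854215787935 [ 0.3019  0.4407  0.1226  1.7625 -0.0643  0.9422  2.0213]
3.93 4.939477331492265e-05 0.3454755107143739 0.02000022465635487 0.2186061142665113 [ 0.7648  0.475  -0.5187  1.741   0.2736  0.9978  2.5   ]
4.71 0.037390817906795555 1.326941525649987 0.02000000000000024 0.19620150579217932 [ 1.1989  0.8799 -1.48    1.8047  0.9994  1.3911  2.5   ]
5.5 4.8345800227272735e-06 0.08264303766253267 0.4773487066463531 0.22453725285921927 [-0.159   0.5746  0.8189  1.7818 -0.4904  1.0019 -1.5038]
```

```bash
python3 - <<'E'
from h import *
rows(cur(),T([.475,-.29,.25],[np.pi,0,.8]),19)
E
```

```text
19 x [-0.898, 0.056, 0.328] [0.106, 0.262, 0.256]
```

play_rows(
  plan=[
    [[-0.898,0.056,0.328],[0.106,0.262,0.256],-0.4],
    [[-0.898,0.056,0.328],[0.106,0.262,0.256],-0.4],
    [[-0.898,0.056,0.328],[0.106,0.262,0.256],-0.4],
    [[-0.898,0.056,0.328],[0.106,0.262,0.256],-0.4],
    [[-0.898,0.056,0.328],[0.106,0.262,0.256],-0.4],
    [[-0.898,0.056,0.328],[0.106,0.262,0.256],-0.4],
    [[-0.898,0.056,0.328],[0.106,0.262,0.256],-0.4],
    [[-0.898,0.056,0.328],[0.106,0.262,0.256],-0.4],
    [[-0.898,0.056,0.328],[0.106,0.262,0.256],-0.4],
    [[-0.898,0.056,0.328],[0.106,0.262,0.256],-0.4],
    [[-0.898,0.056,0.328],[0.106,0.262,0.256],-0.4],
    [[-0.898,0.056,0.328],[0.106,0.262,0.256],-0.4],
    [[-0.898,0.056,0.328],[0.106,0.262,0.256],-0.4],
    [[-0.898,0.056,0.328],[0.106,0.262,0.256],-0.4],
    [[-0.898,0.056,0.328],[0.106,0.262,0.256],-0.4],
    [[-0.898,0.056,0.328],[0.106,0.262,0.256],-0.4],
    [[-0.898,0.056,0.328],[0.106,0.262,0.256],-0.4],
    [[-0.898,0.056,0.328],[0.106,0.262,0.256],-0.4],
    [[-0.898,0.056,0.328],[0.106,0.262,0.256],-0.4],
    [[0,0,0],[0,0,0],-0.4],
  ],
)

```text
clock: 28.4
position: [0.473, -0.2929, 0.2503]
tool_rot: [3.141, -0.002, 0.794]
force: [-0.5, -0.2, -0.5]
grip_width: 0.0598
finger_force: 0.0
```

```bash
python3 - <<'E'
from h import *
np.set_printoptions(precision=4,suppress=True)
s=bot.observe();print(s["clock"],s["position"],s["tool_rot"])
f=grab_frame("wrist");P=cloud(f);save(f,"w6.png")
for r in regions_of("upper_plate","wrist")[:2]:
    q=P[r["mask"]&(f["depth"]>0)];print(r["p"],r["box"],len(q),np.median(q,0),"disc mid",(np.percentile(q,.5,0)+np.percentile(q,99.5,0))/2)
    t=q[q[:,2]>.0215];print("hub top",len(t),np.median(t[:,2]))
    h=cv2.convexHull((t[:,:2]*1e4).astype(np.float32))[:,0]/1e4
    c=(h.max(0)+h.min(0))/2
    # support width by direction: flats are minima, period 45 deg
    an=np.deg2rad(np.arange(0,180,3));w=[np.ptp(t[:,:2]@[np.cos(a),np.sin(a)]) for a in an]
    w45=np.array(w).reshape(4,15).mean(0);print("c",c,"w by 3deg mod45",w45*1e3)
    ph=np.angle(np.sum(w45*np.exp(1j*8*an[:15])))/8;print("max(corner) dir",ph,"flat dir",ph+np.pi/8, "amp",abs(np.sum(w45*np.exp(1j*8*an[:15])))/7.5)
E
```

```text
28.4 [ 0.473  -0.2929  0.2503] [ 3.1406 -0.002   0.7937]
0.7 [213.7, 111.8, 354.3, 255.5] 14756 [ 0.4659 -0.2997  0.0076] disc mid [ 0.4627 -0.3028  0.0138]
hub top 478 0.026095591216759632
c [ 0.4629 -0.3027] w by 3deg mod45 [31.6224 31.7058 31.7262 31.6608 31.5361 31.3338 31.0455 30.6722 30.2582
 30.1041 30.5318 30.8992 31.182  31.3844 31.525 ]
max(corner) dir 0.06849804963297795 flat dir 0.4611971313317021 amp 0.0007038767613802018
0.57 [287.0, 294.2, 360.0, 386.2] 4585 [ 0.3506 -0.4998  0.0069] disc mid [ 0.3533 -0.5097  0.0152]
hub top 342 0.02588861278766783
c [ 0.422  -0.4186] w by 3deg mod45 [182.5878 181.4008 179.7313 177.5692 174.9975 173.9534 174.1319 176.5947
 178.9215 180.7828 182.18   183.0779 183.474  183.6486 183.3602]
max(corner) dir -0.12017992901175141 flat dir 0.27251915268697274 amp 0.004695450904573337
```

View pics/w6.png

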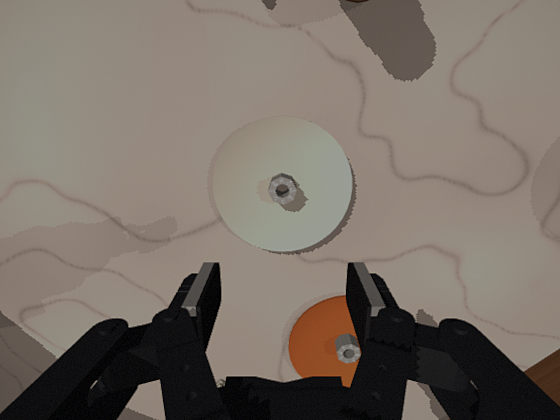

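The wrist view shows the white plate with its hub at (283,188), and the orange look-alike below it at (348,353). I'll grip the white one's hub.

```bash
python3 - <<'E'
from h import *
B=T([.4629,-.3027,.06],[np.pi,0,.465+np.pi/4])
rows(cur(),B)
E
```

```text
8 x [-0.086, -0.019, 0.951] [0.001, -0.001, -0.376]
```

play_rows(
  plan=[
    [[-0.086,-0.019,0.951],[0.001,-0.001,-0.376],-0.3],
    [[-0.086,-0.019,0.951],[0.001,-0.001,-0.376],-0.3],
    [[-0.086,-0.019,0.951],[0.001,-0.001,-0.376],-0.3],
    [[-0.086,-0.019,0.951],[0.001,-0.001,-0.376],-0.3],
    [[-0.086,-0.019,0.951],[0.001,-0.001,-0.376],-0.3],
    [[-0.086,-0.019,0.951],[0.001,-0.001,-0.376],-0.3],
    [[-0.086,-0.019,0.951],[0.001,-0.001,-0.376],-0.3],
    [[-0.086,-0.019,0.951],[0.001,-0.001,-0.376],-0.3],
    [[0,0,0],[0,0,0],-0.3],
    [[0,0,0],[0,0,0],-0.3],
  ],
)

```text
clock: 29.75
position: [0.4638, -0.3017, 0.0605]
tool_rot: [3.141, -0.0, 1.251]
force: [-0.1, -1.0, -0.5]
grip_width: 0.0555
finger_force: 0.0
```

```bash
python3 - <<'E'
from h import *
np.set_printoptions(precision=4,suppress=True)
s=bot.observe();print(s["clock"],s["position"],s["tool_rot"],s["grip_width"])
rows(cur(),T([.4629,-.3027,.022],[np.pi,0,.465+np.pi/4]),4)
E
```

```text
29.75 [ 0.4638 -0.3017  0.0605] [ 3.1413 -0.0002  1.2514] 0.055482711533460884
4 x [-0.012, -0.006, 0.385] [0.0, -0.0, 0.002]
```

play_rows(
  plan=[
    [[-0.012,-0.006,0.385],[0,0,0],-0.3],
    [[-0.012,-0.006,0.385],[0,0,0],-0.3],
    [[-0.012,-0.006,0.385],[0,0,0],-0.3],
    [[-0.012,-0.006,0.385],[0,0,0],-0.3],
    [[0,0,0],[0,0,0],-0.3],
    [[0,0,0],[0,0,0],0],
    [[0,0,0],[0,0,0],0.2],
    [[0,0,0],[0,0,0],0.4],
    [[0,0,0],[0,0,0],1],
    [[0,0,0],[0,0,0],1],
    [[0,0,0],[0,0,0],1],
  ],
  newtons=90,
)

```text
clock: 31.12
position: [0.4624, -0.3028, 0.0217]
tool_rot: [-3.141, -0.0, 1.252]
force: [-2.8, 2.0, 10.9]
grip_width: 0.0279
finger_force: 89.1
```

```bash
python3 - <<'E'
from kin import *; from h import *
np.set_printoptions(precision=3,suppress=True)
A=cur();U=A.copy();U[2,3]=.26;print(A);rows(A,U)
for yaw in(.465,.465+np.pi/4,.465+np.pi/2):
    V=T([.6072,.0093,.26],[np.pi,0,yaw]);n=rows(U,V);q,e=ik(V[:3,3],V[:3,:3],np.array(bot.observe()["qpos"]),.01);print(e,q)
E
```

```text
[[ 0.313  0.95  -0.     0.462]
 [ 0.95  -0.313  0.    -0.303]
 [ 0.    -0.    -1.     0.022]
 [ 0.     0.     0.     1.   ]]
10 x [0.0, -0.0, -0.953] [-0.0, -0.0, -0.0]
15 x [0.912, -0.234, 0.0] [-0.0, -0.0, 0.35]
4.28459083098399e-05 [-0.433  0.523  0.476  1.648 -0.269  1.037 -0.979]
15 x [0.911, 0.105, 0.0] [-0.0, -0.0, 0.001]
4.3781390730695405e-05 [-0.28   0.491  0.245  1.641 -0.134  1.026 -0.315]
13 x [0.965, 0.499, 0.0] [-0.0, -0.0, -0.402]
2.9716324038929554e-05 [-0.145  0.479  0.047  1.634 -0.025  1.029  0.374]
```

play_rows(
  plan=[
    [[0,0,-0.5],[0,0,0],1],
    [[0,0,-0.95],[0,0,0],1],
    [[0,0,-0.95],[0,0,0],1],
    [[0,0,-0.95],[0,0,0],1],
    [[0,0,-0.95],[0,0,0],1],
    [[0,0,-0.95],[0,0,0],1],
    [[0,0,-0.95],[0,0,0],1],
    [[0,0,-0.95],[0,0,0],1],
    [[0,0,-0.95],[0,0,0],1],
    [[0,0,-0.95],[0,0,0],1],
    [[0,0,-0.45],[0,0,0],1],
    [[0,0,0],[0,0,0],1],
  ],
)

```text
clock: 32.62
position: [0.4624, -0.3028, 0.259]
tool_rot: [3.141, -0.0, 1.252]
force: [-0.2, -0.4, -4.3]
grip_width: 0.0277
finger_force: 89.7
```

```bash
python3 - <<'E'
from h import *
np.set_printoptions(precision=4,suppress=True)
A=cur();print(A[:3,3]);rows(A,T([.6068,.0095,.25],[np.pi,0,1.2505]))
f=grab_frame("wrist");P=cloud(f)
for r in regions_of("upper_plate","wrist")[:2]:
    q=P[r["mask"]&(f["depth"]>0)];q=(q-A[:3,3])@A[:3,:3];print(r["p"],r["box"],len(q),"rim mid",(np.percentile(q,1,0)+np.percentile(q,99,0))/2,np.median(q,0))
    t=q[(q[:,2]<.002)&(np.hypot(q[:,0],q[:,1])<.022)];print(len(t),np.percentile(t,[2,50,98],0) if len(t) else 0)
E
```

```text
[ 0.4624 -0.3028  0.259 ]
15 x [0.912, 0.104, 0.024] [0.0, -0.0, 0.001]
0.97 [110.4, 100.6, 454.7, 385.0] 62484 rim mid [0.008  0.0001 0.0065] [ 0.0246 -0.      0.0137]
3239 [[-0.014  -0.0136 -0.0241]
 [ 0.0014 -0.     -0.0042]
 [ 0.0151  0.0136  0.0014]]
```

play_rows(
  plan=[
    [[0.5,0.06,0.024],[0,0,0],1],
    [[0.911,0.104,0.024],[0,0,0],1],
    [[0.911,0.104,0.024],[0,0,0],1],
    [[0.911,0.104,0.024],[0,0,0],1],
    [[0.911,0.104,0.024],[0,0,0],1],
    [[0.911,0.104,0.024],[0,0,0],1],
    [[0.911,0.104,0.024],[0,0,0],1],
    [[0.911,0.104,0.024],[0,0,0],1],
    [[0.911,0.104,0.024],[0,0,0],1],
    [[0.911,0.104,0.024],[0,0,0],1],
    [[0.911,0.104,0.024],[0,0,0],1],
    [[0.911,0.104,0.024],[0,0,0],1],
    [[0.911,0.104,0.024],[0,0,0],1],
    [[0.911,0.104,0.024],[0,0,0],1],
    [[0.911,0.104,0.024],[0,0,0],1],
    [[0.4,0.044,0],[0,0,0],1],
    [[0,0,0],[0,0,0],1],
    [[0,0,0],[0,0,0],1],
  ],
)

```text
clock: 34.98
position: [0.6061, 0.0081, 0.2497]
tool_rot: [-3.141, 0.0, 1.251]
force: [-1.1, 0.2, -4.7]
grip_width: 0.0274
finger_force: 89.7
```

```bash
python3 - <<'E'
from look import *
A=cur();print(bot.observe()["clock"],A[:3,3])
f=grab_frame("scene");P=cloud(f);C=-f["R"].T@f["t"]
d=f["depth"]>0
h=(np.hypot(P[...,0]-.607,P[...,1]-.009)<.1)&d
for nm,zl,zh,rad in(("rod",.14,.166,.02),("tube",.05,.125,.025),("plate",.22,.27,.1)):
    m=(P[...,2]>zl)&(P[...,2]<zh)&(np.hypot(P[...,0]-.607,P[...,1]-.009)<rad)&d
    q=P[m];print(nm,len(q),np.median(q,0),np.percentile(q,[2,98],0).ravel())
rows(A,T([.6068,.009,A[2,3]],[np.pi,0,1.2505]),1)
p=f["pixels"][90:270,220:400,::-1];cv2.imwrite("pics/s7.png",cv2.resize(p,None,fx=3,fy=3,interpolation=cv2.INTER_CUBIC))
E
```

```text
34.975 [0.6061 0.0081 0.2497]
rod 33 [0.6099 0.0053 0.153 ] [0.6044 0.0018 0.1419 0.6136 0.0134 0.1656]
tube 197 [ 0.6152 -0.0012  0.0898] [ 0.6009 -0.0073  0.0518  0.6215  0.0155  0.1229]
plate 1392 [ 0.6161 -0.0026  0.2367] [ 0.5332 -0.0675  0.231   0.68    0.0778  0.2657]
1 x [0.042, 0.016, -0.0] [-0.005, 0.001, 0.005]
```

View pics/s7.png

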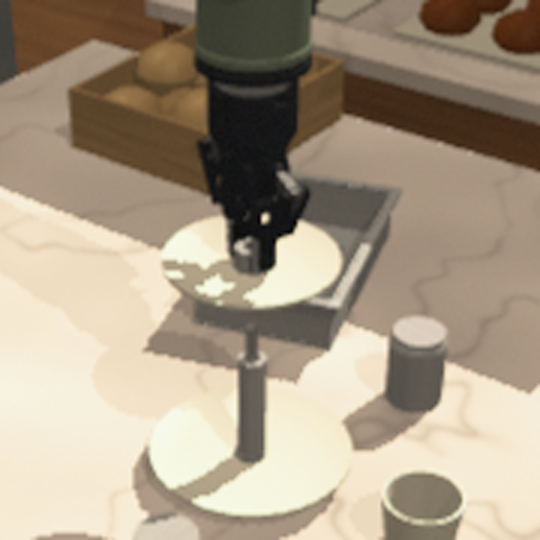

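The scene crop shows the tube standing home on the boss and the plate level over the rod (rod tip at (252,330), hub at (250,255)). I'll correct the position and descend.

play_rows(
  plan=[
    [[0.042,0.016,0.2],[-0.005,0.001,0.005],1],
    [[0,0,0.6],[0,0,0],1],
    [[0,0,0.6],[0,0,0],1],
    [[0,0,0.6],[0,0,0],1],
    [[0,0,0.2],[0,0,0],1],
    [[0,0,0.15],[0,0,0],1],
    [[0,0,0.15],[0,0,0],1],
    [[0,0,0],[0,0,0],1],
  ],
)

```text
clock: 36.02
position: [0.6071, 0.0101, 0.1871]
tool_rot: [-3.142, -0.0, 1.252]
force: [0.6, -0.2, -3.7]
grip_width: 0.0279
finger_force: 89.7
```

play_rows(
  plan=[
    [[-0.03,0,0.1],[0,0,0],1],
    [[0,0,0.15],[0,0,0],1],
    [[0,0,0.2],[0,0,0],1],
    [[0,0,0.2],[0,0,0],1],
    [[0,0,0.2],[0,0,0],1],
    [[0,0,0.2],[0,0,0],1],
    [[0,0,0],[0,0,0],1],
  ],
)

```text
clock: 36.9
position: [0.6066, 0.0093, 0.1604]
tool_rot: [-3.141, -0.0, 1.251]
force: [-0.2, 0.0, -3.7]
grip_width: 0.0278
finger_force: 89.7
```

play_rows(
  plan=[
    [[0,0,0.08],[0,0,0],1],
    [[0,0,0.08],[0,0,0],1],
    [[0,0,0.06],[0,0,0],1],
    [[0,0,0],[0,0,0],1],
  ],
)

```text
clock: 37.4
position: [0.6068, 0.0093, 0.1553]
tool_rot: [-3.141, -0.0, 1.252]
force: [0.0, -0.3, -3.5]
grip_width: 0.0276
finger_force: 89.7
```

play_rows(
  plan=[
    [[0,0,0.03],[0,0,0],1],
    [[0,0,0.03],[0,0,0],1],
    [[0,0,0],[0,0,0],1],
  ],
)

```text
clock: 37.78
position: [0.6068, 0.0093, 0.1539]
tool_rot: [-3.142, -0.0, 1.252]
force: [0.5, -0.0, -3.3]
grip_width: 0.0274
finger_force: 89.8
```

play_rows(
  plan=[
    [[0,0,0.03],[0,0,0],1],
    [[0,0,0.03],[0,0,0],1],
    [[0,0,0],[0,0,0],1],
  ],
)

```text
clock: 38.15
position: [0.6076, 0.0093, 0.1537]
tool_rot: [3.14, -0.001, 1.251]
force: [-3.1, -0.3, 15.7]
grip_width: 0.0276
finger_force: 92.0
```

Stop felt at the expected height (19 N rise). I'll ease off, release and retreat.

play_rows(
  plan=[
    [[0,0,-0.03],[0,0,0],1],
    [[0,0,0],[0,0,0],0.2],
    [[0,0,0],[0,0,0],0],
    [[0,0,0],[0,0,0],-0.3],
    [[0,0,0],[0,0,0],-0.3],
    [[0,0,-0.4],[0,0,0],-0.3],
    [[0,0,-0.9],[0,0,0],-0.3],
    [[0,0,-0.9],[0,0,0],-0.3],
    [[0,0,-0.9],[0,0,0],-0.3],
    [[0,0,-0.9],[0,0,0],-0.3],
    [[0,0,0],[0,0,0],-0.3],
    [[0,0,0],[0,0,0],-0.3],
  ],
)

```text
clock: 39.65
position: [0.6066, 0.0093, 0.2529]
tool_rot: [-3.141, -0.0, 1.252]
force: [-0.3, -0.5, 0.3]
grip_width: 0.0556
finger_force: 0.0
```

```bash
python3 - <<'E'
from look import *
A=cur();print(bot.observe()["clock"],A[:3,3])
f=grab_frame("wrist");P=cloud(f)
for r in regions_of("upper_plate","wrist")[:1]:
    q=P[r["mask"]&(f["depth"]>0)];rr=np.hypot(q[:,0]-.607,q[:,1]-.0095)
    print(r["p"],"rim z",[np.percentile(q[(rr>.07)&(abs(np.arctan2(q[:,1]-.0095,q[:,0]-.607)-a)<.5)][:,2],90).round(4) for a in(-2.4,-1.57,0,1.57,2.4)if ((rr>.07)&(abs(np.arctan2(q[:,1]-.0095,q[:,0]-.607)-a)<.5)).any()],"mid",np.median(q[(rr>.02)&(rr<.05)],0),"hub",np.percentile(q[(rr<.014)&(rr>.009)][:,2],[50,90]))
g=grab_frame("scene");save(g,"s8.png",(200,120,400,320));Q=cloud(g)
for n in("tea_tin","jam_jar","cup","short_tube"):
    for r in regions_of(n,"scene")[:1]: print(n,r["box"],np.median(Q[r["mask"]&(g["depth"]>0)],0))
E
```

```text
39.65 [0.6066 0.0093 0.2529]
0.71 rim z [np.float64(0.1459), np.float64(0.146), np.float64(0.1461), np.float64(0.1461), np.float64(0.1462)] mid [0.6089 0.015  0.1372] hub [0.1582 0.159 ]
tea_tin [349.5, 193.8, 368.4, 225.8] [0.687  0.1823 0.0598]
jam_jar [262.1, 262.8, 286.7, 304.2] [ 0.6833 -0.2158  0.0685]
cup [343.5, 247.4, 373.6, 281.1] [0.7995 0.0054 0.041 ]
short_tube [296.7, 219.9, 307.1, 242.7] [ 0.6148 -0.0012  0.0571]
```

View pics/s8.png

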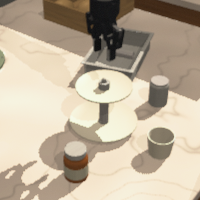

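The picture shows the stand assembled (upper plate at (104,88)), the gripper clear, and the jar, tin and cup unmoved. The rim is level at 146 mm and the hub top is at 158 mm, as required.

```bash
python3 -c "
from workcell import bot
print(bot.job_done())"
```

```text
the job is handed in; nothing more can be done
None
```

I put the cake stand back together and handed the job in after about 40 s: the long tube is fully home on the boss and the white plate fully home on top of it (hub top measured at 158 mm). The jar, tin and cup have not moved, and the arm never went back to the short tube, though I did not re-check it in the final picture.

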